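Make up the tissue kit and the smear kit

ROBOT

A 7-joint arm with a two-finger parallel gripper is mounted at the origin on the work surface. World frame = base frame: x ahead of the robot, y to its left, z up, the work surface at z = 0. Lengths are in m, angles in rad, forces in N, time in s.
With the tool pointing down it reaches from about 0.4 to 0.85 m from the base axis. Payload 6.9 kg.
Tool frame: the origin (TCP) lies midway between the tips of the shut fingers; the grasp point (between the pads) lies 19 mm behind it; z points along the fingers, y is the line along which they close (so a half turn about z gives the same grasp; the last joint's range is limited). The gripper opens to 85 mm and grips with 20 to 120 N. Pads are 22 mm wide; open, the fingers measure 114 mm over their backs; the gripper's body (76 mm by 85 mm) begins 54 mm behind the grasp point. The pads swing forward as they close: fully open they stand 13 mm farther back than shut.
Start: joints at [1.222, 0.507, -0.238, 1.5, 0.126, 1.149, -0.155], TCP at [0.275, -0.561, 0.231] pointing down, gripper open.
Joint ranges: [-3.08, 3.08], [-0.24, 2.05], [-1.43, 1.35], [0, 2.5], [-1.52, 4.66], [0.17, 1.96], [-2.89, 2.89]. Speed limits (rad/s): [2.39, 2.39, 3.14, 3.14, 3.14, 3.14, 3.14].

INTERFACE

Orientations are given as [roll, pitch, yaw] about the fixed x, y, z axes, in that order (R = Rz(yaw) Ry(pitch) Rx(roll)).
In Python, from workcell import ctrl gives the robot as it stands.
- The arm moves only by the tool drive_tool, never from a script. Its arguments are lists of equal length, an entry for each row: "xyz": the shift along the tool's x, y, z in mm, a list of three; "dr": the turn, a rotation vector about the tool's x, y, z in rad, a list of three; "grip": the finger opening in mm, from 0 to 85.4. A call has 1 to 10 rows; each row is the pose to reach, as a shift and turn from the pose commanded when the call began, along the tool's axes at that moment; what a row does not reach only later rows make up. A row lasts 1/8 s, in which the tool goes at most 62.5 mm and 10.7 degrees, less where a joint would pass 70% of its speed; a pose out of reach is approached as far as the arm can. A call with a gripper value outside its range is refused whole. The fingers move at their own pace and stop on an object; "grip_force" is the grip in N (left out, the last holds). Time passes only in rows, so rows that repeat a pose let the fingers close. It gives the time, the measured TCP pose, the force, the opening and the grip force at its end, in the units of the state.
- ctrl.sense(): the state, without advancing time (a new reading comes with each control period).
- ctrl.read_camera(name): name is "scene" or "top" or "wrist"; returns the picture (384x512x3 uint8, blue, green, red); there is no depth.
- ctrl.get_calibration(name): a dict with "fovy" (degrees; the focal length in pixels is half the picture's height over the tangent of half this angle, whatever the lens; pixels are square), "cx", "cy" (the principal point, pixels), "origin" and "rotation" of the camera in the world. Camera axes: x right, y down, z forward; pixel columns grow to the right and rows downward; lengths in m; the calibration is good to about 2 mm. A picture is of the moment at which its call begins: read the wrist's pose just before it. get_calibration takes no time and is no camera call; for the wrist camera it gives the pose at the moment of the call.
- ctrl.sign_off(): hands the job in; it is judged then, once.
The state is a dict: "t": time; "qpos": joint angles; "dq": joint speeds; "tau": joint torques, N m; "tool_pos": TCP position; "ee_rot": TCP orientation; "force": force on the tool from outside, world axes, zero at the start; "ft_torque": the same for the moment, N m; "gripper_width": opening from 0.0 (shut) to 1.0 (fully open); "grip_force": force on a finger pad.
Only numpy, scipy, OpenCV 4.12 (cv2) and the standard library are available. Lean on these libraries where they do the work, as an engineer would, in place of code of your own. Each camera call takes 0.05 s, during which the arm holds its last target. There are 200 camera calls.

TASK

Make up two kits on the lab bench: the amber fixative bottle, the red-lidded jar and the silver loupe go into the white enamel tray with the blue rim, and the yellow-lidded jar and the white slide box into the all-blue tray; the green-lidded jar is a spare and stays where it is. The bottle is locked in its keyhole dock: without forcing it, slide it along the slot to the wide end and only then lift it out. Set each thing down gently rather than dropping it, never tip it over, and leave them all released, upright and flat on the floor of their trays.

Things in the scene. Friction and masses are not known exactly. Their poses are not given: they have to be found in the camera images.
- white_tray: white enamel tray with a dark blue rim, the tissue kit's tray, 170 x 170 mm outside and 19 mm high, fixed to the bench, floor 4 mm thick, walls 5 mm (clear floor 160 x 160 mm); origin at the centre of its underside, x and y along its sides, z up
- blue_tray: all-blue plastic tray, the smear kit's tray, 170 x 170 mm outside and 19 mm high, fixed to the bench, floor 4 mm thick, walls 5 mm (clear floor 160 x 160 mm); origin at the centre of its underside, x and y along its sides, z up
- dock: fixed dock 150 x 100 x 21 mm: black 4 mm floor, pale metal top plate (15 to 21 mm high) with a keyhole slot; origin at underside centre, x along the slot to its wide end. Narrow part 48 mm wide, x = -61 to +1 mm; wide part 68 x 68 mm centred at x = +35 mm. The bottle flange slides under the plate (5 mm play in height) and comes out only at the wide part, stopped by a wall at bottle x = +40 mm
- fixative_bottle: amber bottle, white cap, 102 mm tall: black foot flange 58 mm diameter and 6 mm high, body 42 mm diameter from 6 to 76 mm height, then a shoulder and a cap 28 mm diameter; about 220 g; origin at underside centre, z up its axis. At the start it stands on the dock floor (4 mm up) in the narrow part of the slot (dock x = -37 to -25 mm, y = 0)
- red_jar: wide specimen jar, whitish body 47 mm diameter with a red screw lid 50 mm diameter and 15 mm high on top, 55 mm tall overall, about 90 g; origin at the centre of its underside, z up its axis; stands loose on the bench
- yellow_jar: wide specimen jar, whitish body 47 mm diameter with a yellow screw lid 50 mm diameter and 15 mm high on top, 55 mm tall overall, about 90 g; origin at the centre of its underside, z up its axis; stands loose on the bench
- green_jar: wide specimen jar, whitish body 47 mm diameter with a green screw lid 50 mm diameter and 15 mm high on top, 55 mm tall overall, about 90 g; origin at the centre of its underside, z up its axis; stands loose on the bench; a spare that belongs to no kit
- loupe: silver stand loupe, an upright drum 42 mm diameter and 48 mm tall (40 mm diameter between its end rings) with a bluish lens in a black ring on top, about 90 g; origin at the centre of its underside, z up its axis; stands loose on the bench
- slide_box: white slide box with a small blue label on top, 80 x 32 x 26 mm (x, y, z), about 70 g; origin at the centre of its underside, x along its length, z up; lies flat and loose on the bench

How it is judged:
By the outcome, as a careful person would: the job done as asked, in the order asked, and still so for the second after the job is handed in, with the robot touching nothing.
It also fails if it takes over 128 s, if anything falls off the work surface, if the arm or the gripper's body presses on something with over 40 N, if the wrist force passes 120 N, or if a joint passes its speed limit or range.

## Working session

There is one attempt and no reset: what is moved stays moved. The work goes in short steps, Python scripts to look and compute and a tool call to move; the robot and the scene stay as the last step left them, time stands still between calls to the robot, and variables do not carry over. Pictures are saved under pics/ and viewed, at most 14 in all, crops included, and the job is handed in when it is done.

Besides the shell and the picture viewer there is one more tool, called after "Request:" as name(argument=value, ...) on one line, values as JSON. drive_tool: Moves the arm, as the interface text tells. Its arguments: {"type":"object","properties":{"xyz":{"type":"array"},"dr":{"type":"array"},"grip":{"type":"array"},"grip_force":{"type":"number"}},"required":["xyz","dr","grip"]}

```bash
mkdir -p pics; ls
python3 - <<'E'
from workcell import ctrl
import cv2,numpy as np
s=ctrl.sense(); print({k:np.round(v,3).tolist() for k,v in s.items()})
for n in("scene","top"):
    im=ctrl.read_camera(n); cv2.imwrite(f"pics/{n}0.png",im)
    c=ctrl.get_calibration(n); print(n,c)
E
```

```text
pics
{'t': 0.0, 'qpos': [1.222, 0.508, -0.237, 1.501, 0.126, 1.149, -0.155], 'dq': [-0.0, 0.001, -0.002, 0.002, -0.001, -0.0, 0.0], 'tau': [-0.001, -62.059, -2.186, -24.965, 0.013, 0.012, 0.0], 'tool_pos': [0.274, -0.561, 0.23], 'ee_rot': [-3.14, 0.0, 0.455], 'force': [-1.284, -0.173, -0.402], 'ft_torque': [-0.002, -0.003, 0.012], 'grip_force': 0.0, 'gripper_width': 0.999}
scene {'fovy': 57.96244956043818, 'cx': 253.0333525768955, 'cy': 187.66969165725666, 'origin': array([ 0.92774937, -0.28294518,  0.7556217 ]), 'rotation': array([-2.55312355,  0.00625381,  0.92944944])}
top {'fovy': 50.55591304773299, 'cx': 257.98434403248535, 'cy': 195.4073451201496, 'origin': array([ 4.47462393e-01, -8.14692988e-04,  9.34885874e-01]), 'rotation': array([-3.00674156,  0.00772713, -1.60005735])}
```

View pics/top0.png

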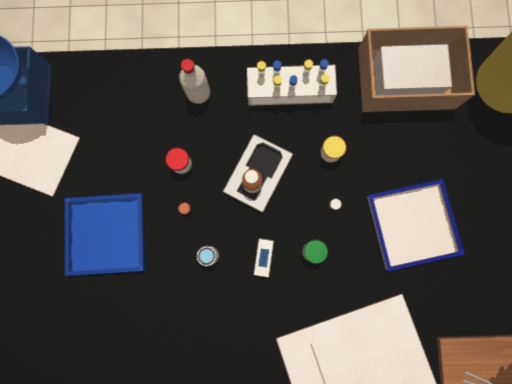

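View pics/scene0.png

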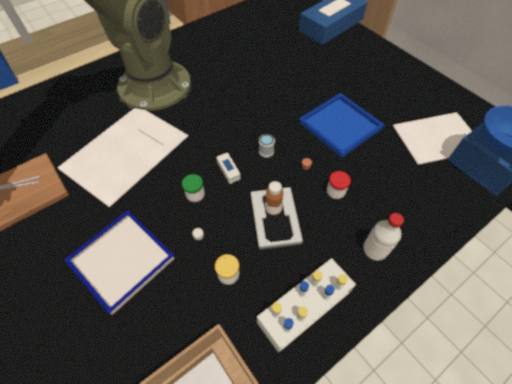

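The top view shows the dock at (258,172) with the bottle at (252,180). The jars are red (178,160), yellow (333,150) and green (315,251); the loupe is at (207,256), the slide box at (264,257), the blue tray at (104,234) and the white tray at (415,225). The scene view shows the same layout from the far side.

```bash
cat > h.py <<'E'
from workcell import ctrl
import cv2,numpy as np
from scipy.spatial.transform import Rotation as Ro
def ray(c,uv,z,H=384):
    f=H/2/np.tan(np.radians(c['fovy'])/2)
    d=np.array([(uv[0]-c['cx'])/f,(uv[1]-c['cy'])/f,1]); d=Ro.from_euler('xyz',c['rotation']).apply(d)
    o=np.array(c['origin']); return (o+d*(z-o[2])/d[2])[:2]
def shift(tgt,yaw=None):
    """tool-axes shift mm and turn from measured pose to world target xyz (m), tool-down yaw"""
    s=ctrl.sense(); R=Ro.from_euler('xyz',s['ee_rot'])
    out=R.inv().apply(np.array(tgt)-s['tool_pos'])*1000
    rv=0 if yaw is None else (R.inv()*Ro.from_euler('xyz',[np.pi,0,yaw])).as_rotvec()
    print('shift',np.round(out,1),'rot',np.round(rv,3),'pose',np.round(s['tool_pos'],4),np.round(s['ee_rot'],3))
def blob(m,near=None,n=1):
    cs=[c for c in cv2.findContours(m.astype(np.uint8),0,2)[0] if cv2.contourArea(c)>20]
    if near is not None: return min(cs,key=lambda c:np.hypot(*(np.mean(c[:,0],0)-near)))
    return max(cs,key=cv2.contourArea)
E
python3 - <<'E'
from h import *
near={'top':dict(red=(178,159),yellow=(334,147),green=(315,251),lens=(207,256),label=(264,257),cap=(252,177),blue=(104,234),white=(415,225),dock=(258,172),box=(264,257)),
'scene':dict(red=(339,181),yellow=(227,267),green=(193,184),lens=(266,139),label=(228,165),cap=(275,188),blue=(342,123),white=(120,260),dock=(276,215),box=(228,166))}
zz=dict(red=.052,yellow=.052,green=.052,lens=.048,label=.026,cap=.106,blue=.019,white=.019,dock=.021,box=.026)
for n in('top','scene'):
    im=cv2.imread(f'pics/{n}0.png');c=ctrl.get_calibration(n)
    h,s,v=[a.astype(int) for a in cv2.split(cv2.cvtColor(im,cv2.COLOR_BGR2HSV))]
    M=dict(red=((h<6)|(h>172))&(s>150)&(v>100),yellow=(h>20)&(h<32)&(s>120)&(v>120),green=(h>50)&(h<80)&(s>120)&(v>50),
     lens=(h>85)&(h<108)&(s>50)&(v>110),cap=(s<60)&(v>150),blue=(h>105)&(h<125)&(s>120)&(v>60),white=((h>105)&(h<130)&(s>120)&(v>50))|((s<70)&(v>120)),
     dock=(s<60)&(v>110),box=(s<60)&(v>110)|((h>100)&(h<130)&(v>50)&(s>60)))
    for k in M:
        try:b=blob(M[k],near[n][k])
        except Exception as e: print(n,k,e);continue
        r=cv2.minAreaRect(b); u=cv2.moments(b);u=(u['m10']/u['m00'],u['m01']/u['m00'])
        print(n,k,cv2.contourArea(b),np.round(u,1),'c',np.round(ray(c,u,zz[k]),4), end=' ')
        if k in('blue','white','dock','box'):
            a=cv2.approxPolyDP(cv2.convexHull(b),6,True)[:,0]; P=np.array([ray(c,p,zz[k]) for p in a])
            print(a.tolist(),np.round(P,3).tolist(),'sides',np.round(np.hypot(*(np.roll(P,-1,0)-P).T),3),'mean',np.round(P.mean(0),4),end='')
        print()
E
```

```text
top red 383.0 [176.7 158.5] c [0.6555 0.1807] 
top yellow 318.0 [334.  146.5] c [ 0.6721 -0.1698] 
top green 406.0 [315.8 251.3] c [ 0.4425 -0.1182] 
top lens 146.0 [206.  255.5] c [0.4404 0.1186] 
top cap 2774.5 [257.5 172.5] c [0.6079 0.0018] 
top blue 6107.5 [103.4 234.1] c [0.4945 0.3531] [[141, 193], [143, 270], [64, 275], [64, 199]] [[0.586, 0.269], [0.412, 0.263], [0.407, 0.439], [0.577, 0.445]] sides [0.173 0.176 0.171 0.176] mean [0.4953 0.3539]
top white 6033.0 [415.9 224.7] c [ 0.4949 -0.3497] [[443, 179], [464, 254], [388, 271], [368, 195]] [[0.597, -0.42], [0.427, -0.451], [0.394, -0.28], [0.565, -0.247]] sides [0.173 0.174 0.174 0.176] mean [ 0.4958 -0.3494]
top dock 2843.5 [257.6 172.6] c [0.6243 0.0019] [[253, 135], [292, 154], [262, 211], [223, 191]] [[0.713, 0.01], [0.665, -0.078], [0.536, -0.005], [0.584, 0.082]] sides [0.1   0.149 0.1   0.148] mean [0.6246 0.002 ]
top box 525.0 [263.3 257.4] c [ 0.4325 -0.0051] [[272, 240], [268, 276], [256, 275], [258, 240]] [[0.47, -0.026], [0.392, -0.014], [0.395, 0.012], [0.471, 0.005]] sides [0.079 0.026 0.077 0.031] mean [ 0
[... 478 characters left out ...]
3489]
scene white 5905.5 [118.7 260.6] c [ 0.5074 -0.3515] [[128, 210], [173, 258], [108, 313], [64, 259]] [[0.399, -0.277], [0.575, -0.251], [0.6, -0.418], [0.43, -0.449]] sides [0.178 0.169 0.173 0.174] mean [ 0.5011 -0.3485]
scene dock 2125.5 [275.7 218.8] c [ 0.6368 -0.0036] [[277, 181], [290, 188], [302, 240], [260, 247], [251, 192]] [[0.553, 0.068], [0.59, 0.081], [0.717, 0.01], [0.672, -0.078], [0.54, -0.005]] sides [0.039 0.146 0.099 0.151 0.075] mean [0.6142 0.0153]
scene box 376.0 [228.3 167.2] c [ 0.4437 -0.0086] [[223, 153], [239, 172], [230, 183], [216, 157]] [[0.395, 0.007], [0.473, 0.005], [0.488, -0.034], [0.395, -0.016]] sides [0.078 0.041 0.094 0.023] mean [ 0.438  -0.0093]
```

```bash
python3 -c "
from h import *
shift((.673,-.170,.16),.455);shift((.673,-.170,.021),.455)"
```

```text
shift [ 530.  -176.    70.8] rot [-0.002  0.    -0.   ] pose [ 0.2743 -0.5611  0.2305] [-3.14   0.     0.455]
shift [ 530.  -175.8  209.8] rot [-0.002  0.    -0.   ] pose [ 0.2743 -0.5611  0.2305] [-3.14   0.     0.455]
```

Request:
drive_tool(xyz=[[53,-18,7],[106,-35,14],[159,-53,21],[212,-70,28],[265,-88,35],[318,-106,42],[371,-123,49],[424,-141,56],[477,-158,63],[530,-176,71]], dr=[[0,0,0],[0,0,0],[0,0,0],[0,0,0],[0,0,0],[0,0,0],[0,0,0],[0,0,0],[0,0,0],[0,0,0]], grip=[85,85,85,85,85,85,85,85,85,85], grip_force=35)

```text
t: 1.35
tool_pos: [0.6743, -0.1694, 0.1596]
ee_rot: [-3.141, 0.001, 0.454]
force: [0.2, -0.2, -0.0]
gripper_width: 0.992
grip_force: 0.0
```

```bash
python3 -c "
from h import *
shift((.673,-.170,.021),.455);print(np.round(ctrl.sense()['qpos'],2))
im=ctrl.read_camera('wrist');cv2.imwrite('pics/w1.png',im);c=ctrl.get_calibration('wrist');print(c)
h,s,v=[a.astype(int) for a in cv2.split(cv2.cvtColor(im,cv2.COLOR_BGR2HSV))]
b=blob((h>20)&(h<32)&(s>120)&(v>120));e=cv2.minEnclosingCircle(b);print(e,ray(c,e[0],.05))
"
```

```text
shift [ -1.3   0.  138.6] rot [-0.     0.001 -0.001] pose [ 0.6743 -0.1694  0.1596] [-3.141e+00  1.000e-03  4.540e-01]
[ 0.35  0.68 -0.26  1.39  0.18  1.1  -1.05]
{'fovy': 58.92614889509325, 'cx': 257.2070802853314, 'cy': 192.76511060840582, 'origin': array([ 0.74206727, -0.12871987,  0.30114788]), 'rotation': array([ 2.85999833,  0.00559312, -1.10677681])}
((256.053955078125, 189.85252380371094), 32.66996383666992) [ 0.67815076 -0.1581475 ]
```

View pics/w1.png

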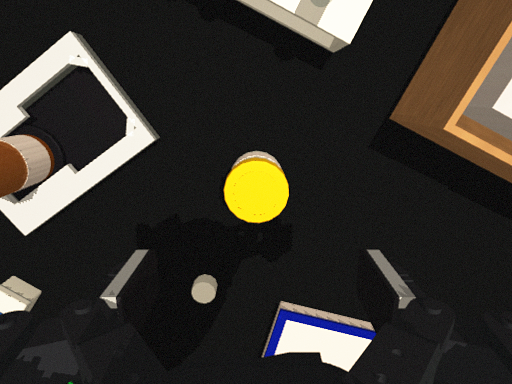

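The wrist view shows the yellow lid at (256,190), centred between the fingers, with the dock corners at (75,33), (158,138) and (25,235). I'll cross-check the calibration on the dock corners and jar.

```bash
python3 -c "
from h import *
c=ctrl.get_calibration('wrist')
for p in [(75,33),(158,138),(25,235)]: print(p,ray(c,p,.021).round(4))
print(ray(c,(256,191),.055))
R=Ro.from_euler('xyz',ctrl.sense()['ee_rot']);print('cam in tool',R.inv().apply(c['origin']-ctrl.sense()['tool_pos']))
for n in('top','scene'):
    im=ctrl.read_camera(n);cv2.imwrite(f'pics/{n}1.png',im)
"
python3 -c "
import cv2,numpy as np
a=cv2.imread('pics/top1.png')[40:300,100:480];b=cv2.imread('pics/scene1.png')[120:380,60:440]
cv2.imwrite('pics/tb.png',np.hstack([a,b]))"
```

```text
(75, 33) [0.7196 0.0161]
(158, 138) [ 0.6742 -0.0698]
(25, 235) [0.5406 0.0043]
[ 0.67860243 -0.15792606]
cam in tool [ 7.09162150e-02  5.00275919e-05 -1.42767101e-01]
```

View pics/tb.png

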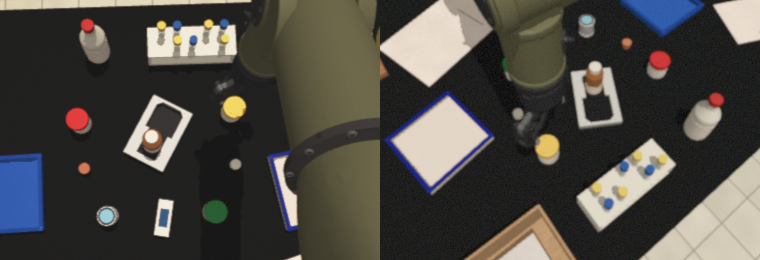

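The top view shows the gripper fingers near (225,87) in the crop, just off the yellow lid at (232,107), so the arm was still settling. I'll re-read it settled.

```bash
cat >> h.py <<'E'
def wlook(name,mask,z):
    im=ctrl.read_camera('wrist');c=ctrl.get_calibration('wrist');cv2.imwrite(f'pics/{name}.png',im)
    h,s,v=[a.astype(int) for a in cv2.split(cv2.cvtColor(im,cv2.COLOR_BGR2HSV))]
    b=blob(eval(mask));e=cv2.minEnclosingCircle(b);p=ray(c,e[0],z);print('blob',np.round(e[0],1),round(e[1],1),'xy',np.round(p,4));return p,im,c
E
python3 -c "
from h import *
print(ctrl.sense()['t'])
shift((.673,-.170,.021),.455)
p,im,c=wlook('w2','(h>20)&(h<32)&(s>120)&(v>120)',.055);shift((*p,.021),.455)
R=Ro.from_euler('xyz',ctrl.sense()['ee_rot']);print('cam in tool',R.inv().apply(c['origin']-ctrl.sense()['tool_pos']))
"
```

```text
1.5
shift [ -3.6   3.7 137.6] rot [-0.003 -0.     0.006] pose [ 0.6748 -0.1655  0.1586] [-3.138 -0.     0.461]
blob [260.7 192.8] 32.9 xy [ 0.6729 -0.1719]
shift [ -1.8   2.9 138.1] rot [-0.002  0.001  0.003] pose [ 0.6735 -0.1687  0.1591] [-3.14e+00  1.00e-03  4.58e-01]
cam in tool [ 7.08623196e-02  1.04805277e-04 -1.42730396e-01]
```

Request:
drive_tool(xyz=[[0,1,45],[0,1,90],[0,1,120],[0,1,138],[0,1,138],[0,1,138],[0,1,138],[0,1,138],[0,1,138],[0,1,138]], dr=[[0,0,0],[0,0,0],[0,0,0],[0,0,0],[0,0,0],[0,0,0],[0,0,0],[0,0,0],[0,0,0],[0,0,0]], grip=[85,85,85,85,44,44,44,44,44,44])

```text
t: 2.8
tool_pos: [0.6748, -0.1717, 0.024]
ee_rot: [3.14, -0.002, 0.455]
force: [-0.6, -0.4, 6.9]
gripper_width: 0.573
grip_force: 36.6
```

```bash
python3 -c "
from h import *
print(np.round(ctrl.sense()['qpos'],2));shift((.50,.392,.17),1.5);shift((.50,.392,.026),1.5)"
```

```text
[ 0.34  0.81 -0.23  1.52  0.23  0.84 -1.09]
shift [  90.8 -582.9 -146.8] rot [ 3.000e-03 -1.000e-03 -1.045e+00] pose [ 0.6748 -0.1717  0.024 ] [ 3.14e+00 -2.00e-03  4.55e-01]
shift [  90.5 -583.2   -2.8] rot [ 3.000e-03 -1.000e-03 -1.045e+00] pose [ 0.6748 -0.1717  0.024 ] [ 3.14e+00 -2.00e-03  4.55e-01]
```

Request:
drive_tool(xyz=[[0,0,-25],[0,0,-75],[0,0,-125],[5,-30,-149],[14,-90,-149],[23,-150,-149],[32,-210,-149],[41,-270,-149],[50,-330,-149],[60,-390,-149]], dr=[[0,0,0],[0,0,0],[0,0,0],[0,0,0],[0,0,-0.1],[0,0,-0.2],[0,0,-0.3],[0,0,-0.4],[0,0,-0.5],[0,0,-0.6]], grip=[44,44,44,44,44,44,44,44,44,44])

```text
t: 4.05
tool_pos: [0.5557, 0.2068, 0.1718]
ee_rot: [3.141, -0.0, 1.058]
force: [1.5, 0.5, -0.2]
gripper_width: 0.571
grip_force: 36.5
```

```bash
python3 -c "
from h import *
shift((.497,.392,.17),1.5);shift((.497,.392,.026),1.5)"
```

```text
shift [ 132.6 -142.     1.7] rot [ 0.001 -0.    -0.442] pose [0.5557 0.2068 0.1718] [ 3.141 -0.     1.058]
shift [ 132.5 -142.1  145.7] rot [ 0.001 -0.    -0.442] pose [0.5557 0.2068 0.1718] [ 3.141 -0.     1.058]
```

Request:
drive_tool(xyz=[[44,-47,0],[88,-95,0],[120,-128,10],[132,-142,30],[132,-142,70],[132,-142,105],[132,-142,125],[132,-142,135],[132,-142,138],[132,-142,138]], dr=[[0,0,-0.11],[0,0,-0.22],[0,0,-0.33],[0,0,-0.44],[0,0,-0.44],[0,0,-0.44],[0,0,-0.44],[0,0,-0.44],[0,0,-0.44],[0,0,-0.44]], grip=[44,44,44,44,44,44,44,44,44,44])

```text
t: 5.3
tool_pos: [0.4983, 0.3905, 0.034]
ee_rot: [3.141, -0.001, 1.495]
force: [-0.1, -0.3, -0.1]
gripper_width: 0.575
grip_force: 36.5
```

Request:
drive_tool(xyz=[[0,0,3],[0,0,5],[0,0,5]], dr=[[0,0,0],[0,0,0],[0,0,0]], grip=[44,44,44])

```text
t: 5.68
tool_pos: [0.498, 0.3901, 0.0283]
ee_rot: [-3.142, 0.0, 1.495]
force: [0.1, -0.2, -1.5]
gripper_width: 0.573
grip_force: 36.5
```

Request:
drive_tool(xyz=[[0,0,1],[0,0,1.5],[0,0,1.5]], dr=[[0,0,0],[0,0,0],[0,0,0]], grip=[44,44,44])

```text
t: 6.05
tool_pos: [0.4981, 0.3902, 0.028]
ee_rot: [3.141, -0.0, 1.495]
force: [-2.6, -2.3, 7.8]
gripper_width: 0.573
grip_force: 37.2
```

Request:
drive_tool(xyz=[[0,0,0],[0,0,0],[0,0,0],[0,0,-10],[0,0,-40],[0,0,-90],[0,0,-120]], dr=[[0,0,0],[0,0,0],[0,0,0],[0,0,0],[0,0,0],[0,0,0],[0,0,0]], grip=[66,66,66,66,66,75,85])

```text
t: 6.92
tool_pos: [0.4984, 0.391, 0.1499]
ee_rot: [3.14, -0.002, 1.495]
force: [0.3, -0.4, -0.3]
gripper_width: 0.998
grip_force: 0.0
```

```bash
python3 -c "
from h import *
print(np.round(ctrl.sense()['qpos'],2));shift((.441,.119,.15),1.5)
im=ctrl.read_camera('wrist');cv2.imwrite('pics/w3.png',im)"
```

```text
[-0.38  0.63 -0.55  1.59  0.37  1.03 -1.11]
shift [-275.5  -36.6   -0.8] rot [ 0.002 -0.002 -0.005] pose [0.4984 0.391  0.1499] [ 3.140e+00 -2.000e-03  1.495e+00]
```

View pics/w3.png

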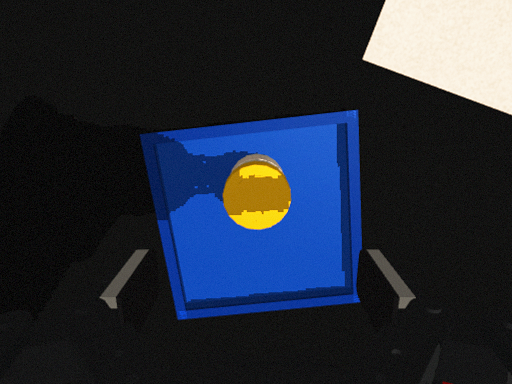

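The yellow jar stands upright in the blue tray at (257,197), clear of the walls. Next is the loupe.

Request:
drive_tool(xyz=[[-40,-5,0],[-95,-13,0],[-150,-20,0],[-205,-27,0],[-250,-33,0],[-270,-36,0],[-275,-37,0],[-275,-37,0],[-275,-37,0]], dr=[[0,0,0],[0,0,0],[0,0,0],[0,0,0],[0,0,0],[0,0,0],[0,0,0],[0,0,0],[0,0,0]], grip=[85,85,85,85,85,85,85,85,85])

```text
t: 8.1
tool_pos: [0.4405, 0.1201, 0.147]
ee_rot: [3.141, -0.001, 1.496]
force: [0.2, 0.1, 0.8]
gripper_width: 0.995
grip_force: 0.0
```

```bash
python3 -c "
from h import *
p,im,c=wlook('w4','(h>85)&(h<108)&(s>50)&(v>110)',.048);shift((*p,.008),1.495)
shift((.441,.119,.008),1.495)"
```

```text
blob [259.3 195.2] 20.7 xy [0.4411 0.1183]
shift [ -1.9   0.8 138.9] rot [ 0.    -0.001  0.002] pose [0.4404 0.1201 0.1469] [ 3.141e+00 -1.000e-03  1.497e+00]
shift [ -1.1   0.6 138.9] rot [ 0.    -0.001  0.002] pose [0.4404 0.1201 0.1469] [ 3.141e+00 -1.000e-03  1.497e+00]
```

Request:
drive_tool(xyz=[[-1.5,1,45],[-1.5,1,95],[-1.5,1,125],[-1.5,1,139],[-1.5,1,139],[-1.5,1,139],[-1.5,1,139],[-1.5,1,139],[-1.5,1,139],[-1.5,1,139]], dr=[[0,0,0],[0,0,0],[0,0,0],[0,0,0],[0,0,0],[0,0,0],[0,0,0],[0,0,0],[0,0,0],[0,0,0]], grip=[85,85,85,85,34,34,34,34,34,34])

```text
t: 9.4
tool_pos: [0.442, 0.1175, 0.009]
ee_rot: [3.139, -0.001, 1.495]
force: [-0.4, 0.6, 7.1]
gripper_width: 0.479
grip_force: 34.6
```

```bash
python3 -c "
from h import *
y=.18;C=np.array([.497,-.349]);u=np.array([np.cos(y),np.sin(y)]);v=np.array([-u[1],u[0]])
for n,a,b in(('loupe',-.035,.030),('red',-.035,-.042),('bottle',.040,0)):print(n,C+a*u+b*v)
p=C-.035*u+.03*v
shift((*p,.15),1.75);shift((*p,.012),1.75)"
```

```text
loupe [ 0.45719458 -0.32575072]
red [ 0.47008471 -0.39658747]
bottle [ 0.53635375 -0.34183882]
shift [-440.6   49.3 -141.3] rot [ 0.003 -0.001 -0.255] pose [0.442  0.1175 0.009 ] [ 3.139e+00 -1.000e-03  1.495e+00]
shift [-440.8   48.9   -3.3] rot [ 0.003 -0.001 -0.255] pose [0.442  0.1175 0.009 ] [ 3.139e+00 -1.000e-03  1.495e+00]
```

Request:
drive_tool(xyz=[[0,0,-25],[0,0,-75],[0,0,-125],[-30,3,-141],[-85,10,-141],[-145,16,-141],[-205,23,-141],[-265,30,-141],[-325,36,-141],[-380,43,-141]], dr=[[0,0,0],[0,0,0],[0,0,0],[0,0,0],[0,0,-0.05],[0,0,-0.1],[0,0,-0.15],[0,0,-0.2],[0,0,-0.25],[0,0,-0.255]], grip=[34,34,34,34,34,34,34,34,34,34])

```text
t: 10.65
tool_pos: [0.4545, -0.2676, 0.1494]
ee_rot: [3.141, 0.001, 1.749]
force: [1.0, 0.2, -1.6]
gripper_width: 0.478
grip_force: 35.6
```

```bash
python3 -c "
from h import *
shift((.457,-.326,.15),1.75);shift((.457,-.326,.013),1.75);print(np.round(ctrl.sense()['qpos'],2))"
```

```text
shift [-57.9  -7.9  -0.5] rot [ 0.     0.001 -0.001] pose [ 0.4545 -0.2676  0.1494] [3.141e+00 1.000e-03 1.749e+00]
shift [-57.8  -7.9 136.5] rot [ 0.     0.001 -0.001] pose [ 0.4545 -0.2676  0.1494] [3.141e+00 1.000e-03 1.749e+00]
[ 0.92  0.5  -0.65  1.87  0.38  0.9   0.27]
```

Request:
drive_tool(xyz=[[-30,-4,0],[-52,-7,5],[-58,-8,30],[-58,-8,70],[-58,-8,105],[-58,-8,123],[-58,-8,130],[-58,-8,133],[-58,-8,135],[-58,-8,135]], dr=[[0,0,0],[0,0,0],[0,0,0],[0,0,0],[0,0,0],[0,0,0],[0,0,0],[0,0,0],[0,0,0],[0,0,0]], grip=[34,34,34,34,34,34,34,34,34,34])

```text
t: 11.9
tool_pos: [0.4579, -0.3237, 0.0144]
ee_rot: [3.141, 0.001, 1.75]
force: [-0.5, 0.6, -1.0]
gripper_width: 0.472
grip_force: 35.6
```

Request:
drive_tool(xyz=[[0,0,1],[0,0,2],[0,0,2]], dr=[[0,0,0],[0,0,0],[0,0,0]], grip=[34,34,34])

```text
t: 12.28
tool_pos: [0.4578, -0.3238, 0.013]
ee_rot: [3.141, 0.001, 1.75]
force: [-2.6, 2.5, 10.7]
gripper_width: 0.474
grip_force: 35.8
```

Request:
drive_tool(xyz=[[0,0,0],[0,0,0],[0,0,0],[0,0,-10],[0,0,-40],[0,0,-90],[0,0,-135]], dr=[[0,0,0],[0,0,0],[0,0,0],[0,0,0],[0,0,0],[0,0,0],[0,0,0]], grip=[54,54,54,54,54,70,85])

```text
t: 13.15
tool_pos: [0.4576, -0.3232, 0.1489]
ee_rot: [3.141, -0.0, 1.75]
force: [0.8, 0.2, 0.6]
gripper_width: 0.993
grip_force: 0.0
```

```bash
python3 -c "
from h import *
im=ctrl.read_camera('wrist');cv2.imwrite('pics/w5.png',im)
shift((.432,-.005,.15),-.12+np.pi);shift((.432,-.005,.15),-.12)"
```

```text
shift [319.   29.1   3. ] rot [ 0.002  0.009 -1.271] pose [ 0.4603 -0.3241  0.1546] [3.136 0.005 1.75 ]
shift [319.   29.1   3. ] rot [ 0.009 -0.002  1.87 ] pose [ 0.4603 -0.3241  0.1546] [3.136 0.005 1.75 ]
```

View pics/w5.png

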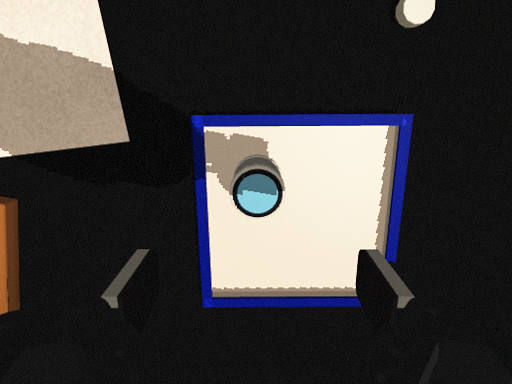

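The loupe stands upright in the white tray at (257,192). Next is the slide box.

Request:
drive_tool(xyz=[[30,3,0],[80,7,0],[135,12,0],[190,17,0],[240,22,0],[285,26,0],[310,28,0],[318,29,0],[318,29,0],[318,29,0]], dr=[[0,0,-0.16],[0,0,-0.32],[0,0,-0.48],[0,0,-0.64],[0,0,-0.8],[0,0,-0.96],[0,0,-1.12],[0,0,-1.27],[0,0,-1.27],[0,0,-1.27]], grip=[85,85,85,85,85,85,85,85,85,85])

```text
t: 14.45
tool_pos: [0.4295, -0.006, 0.1469]
ee_rot: [-3.141, 0.0, 3.016]
force: [-0.4, 0.1, -0.2]
gripper_width: 0.994
grip_force: 0.0
```

```bash
python3 -c "
from h import *
shift((.432,-.005,.002),-.12+np.pi)
im=ctrl.read_camera('wrist');c=ctrl.get_calibration('wrist');cv2.imwrite('pics/w6.png',im)
h,s,v=[a.astype(int) for a in cv2.split(cv2.cvtColor(im,cv2.COLOR_BGR2HSV))]
for m in ((s<60)&(v>170)|((h>100)&(h<130)&(v>50)&(s>60)),(h>100)&(h<130)&(v>50)&(s>60)):
  b=blob(m,(257,192));r=cv2.minAreaRect(b);P=np.array([ray(c,p,.026) for p in cv2.boxPoints(r)]);print(r,P.round(4).tolist(),P.mean(0))
"
```

```text
shift [ -2.3   1.4 144.9] rot [-0.     0.    -0.006] pose [ 0.4295 -0.006   0.1469] [-3.141  0.     3.016]
((260.6146240234375, 188.6763458251953), (40.35533142089844, 94.90911102294922), 1.9749338626861572) [[0.4695, -0.0273], [0.3912, -0.0137], [0.3962, 0.0171], [0.475, 0.0061]] [ 0.43299265 -0.0044407 ]
((260.0484313964844, 190.93402099609375), (24.247690200805664, 46.99692916870117), 2.6025619506835938) [[0.4513, -0.0181], [0.4125, -0.0111], [0.4158, 0.0078], [0.4548, 0.0016]] [ 0.433602   -0.00494412]
```

View pics/w6.png

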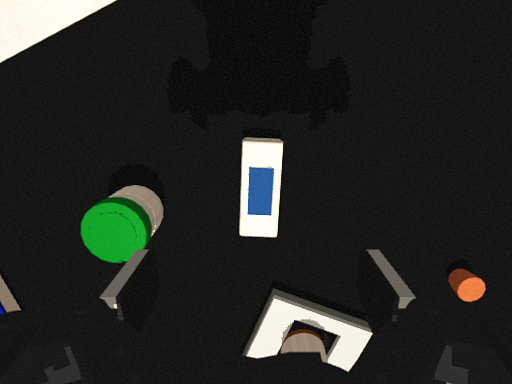

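The slide box is at (260,190), between the fingers, with the green jar clear at (120,228).

Request:
drive_tool(xyz=[[-3,0.5,45],[-3,0.5,95],[-3,0.5,128],[-3,0.5,143],[-3,0.5,143],[-3,0.5,143],[-3,0.5,143],[-3,0.5,143],[-3,0.5,143],[-3,0.5,143]], dr=[[0,0,0.025],[0,0,0.025],[0,0,0.025],[0,0,0.025],[0,0,0.025],[0,0,0.025],[0,0,0.025],[0,0,0.025],[0,0,0.025],[0,0,0.025]], grip=[85,85,85,85,26,26,26,26,26,26])

```text
t: 15.75
tool_pos: [0.4332, -0.0055, 0.0047]
ee_rot: [-3.142, 0.002, 2.994]
force: [-0.7, -0.7, 4.0]
gripper_width: 0.367
grip_force: 34.8
```

```bash
python3 -c "
from h import *
shift((.497,.315,.15),.03+np.pi);shift((.497,.315,.008),.03+np.pi)"
```

```text
shift [ -16.3  326.4 -145.3] rot [-0.     0.002 -0.178] pose [ 0.4332 -0.0055  0.0047] [-3.142e+00  2.000e-03  2.994e+00]
shift [-16.  326.4  -3.3] rot [-0.     0.002 -0.178] pose [ 0.4332 -0.0055  0.0047] [-3.142e+00  2.000e-03  2.994e+00]
```

Request:
drive_tool(xyz=[[0,0,-25],[0,0,-75],[0,0,-125],[-2,30,-145],[-4,85,-145],[-7,140,-145],[-10,195,-145],[-13,250,-145],[-15,300,-145],[-16,327,-145]], dr=[[0,0,0],[0,0,0],[0,0,0],[0,0,0],[0,0,-0.04],[0,0,-0.08],[0,0,-0.12],[0,0,-0.16],[0,0,-0.178],[0,0,-0.178]], grip=[26,26,26,26,26,26,26,26,26,26])

```text
t: 17.0
tool_pos: [0.4958, 0.3188, 0.1495]
ee_rot: [3.14, 0.0, -3.108]
force: [0.3, -1.9, 0.1]
gripper_width: 0.367
grip_force: 35.1
```

```bash
python3 -c "
from h import *
shift((.497,.316,.009),.03+np.pi)"
```

```text
shift [ -1.1  -3.1 140.5] rot [0.002 0.    0.003] pose [0.4958 0.3188 0.1495] [ 3.14   0.    -3.108]
```

Request:
drive_tool(xyz=[[0,0,10],[0,0,50],[0,0,95],[0,0,123],[0,0,133],[0,0,136],[0,0,136],[0,0,136]], dr=[[0,0,0],[0,0,0],[0,0,0],[0,0,0],[0,0,0],[0,0,0],[0,0,0],[0,0,0]], grip=[26,26,26,26,26,26,26,26])

```text
t: 18.0
tool_pos: [0.4967, 0.3162, 0.0139]
ee_rot: [3.141, 0.002, -3.111]
force: [-0.4, -0.5, -0.4]
gripper_width: 0.369
grip_force: 35.1
```

Request:
drive_tool(xyz=[[0,0,2],[0,0,4],[0,0,5.5],[0,0,5.5]], dr=[[0,0,0],[0,0,0],[0,0,0],[0,0,0]], grip=[26,26,26,26])

```text
t: 18.5
tool_pos: [0.4963, 0.3159, 0.0088]
ee_rot: [-3.141, 0.001, -3.11]
force: [-1.6, -4.4, 14.5]
gripper_width: 0.37
grip_force: 37.0
```

Request:
drive_tool(xyz=[[0,0,-0.5],[0,0,-0.5],[0,0,-0.5],[0,0,-10],[0,0,-40],[0,0,-90],[0,0,-140]], dr=[[0,0,0],[0,0,0],[0,0,0],[0,0,0],[0,0,0],[0,0,0],[0,0,0]], grip=[45,45,45,45,45,70,85])

```text
t: 19.38
tool_pos: [0.4957, 0.3161, 0.1491]
ee_rot: [3.141, -0.001, -3.11]
force: [0.3, 0.3, 0.3]
gripper_width: 0.926
grip_force: 0.0
```

```bash
python3 -c "
from h import *
im=ctrl.read_camera('wrist');cv2.imwrite('pics/w7.png',im)
shift((.657,.1805,.15),1.75)"
```

```text
shift [-155.1 -143.6    6. ] rot [9.000e-03 1.000e-03 1.424e+00] pose [0.4973 0.319  0.1558] [ 3.136  0.006 -3.109]
```

View pics/w7.png

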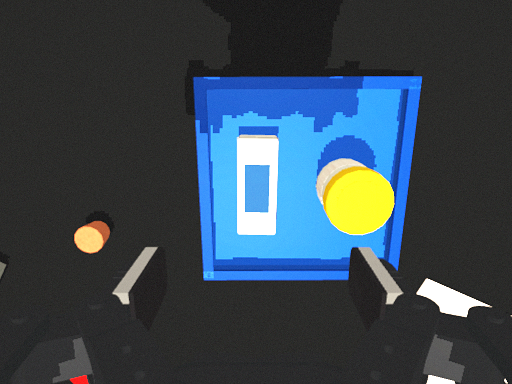

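The blue tray holds the slide box at (257,187) and the yellow jar at (358,200), both upright and clear of the walls. Next is the red jar.

Request:
drive_tool(xyz=[[-10,-10,0],[-35,-32,0],[-65,-59,0],[-95,-86,0],[-122,-110,0],[-142,-128,0],[-153,-138,0],[-156,-140,0],[-156,-140,0],[-156,-140,0]], dr=[[0,0,0.16],[0,0,0.32],[0,0,0.5],[0,0,0.68],[0,0,0.86],[0,0,1.04],[0,0,1.2],[0,0,1.34],[0,0,1.42],[0,0,1.42]], grip=[85,85,85,85,85,85,85,85,85,85])

```text
t: 20.68
tool_pos: [0.6563, 0.1813, 0.1475]
ee_rot: [3.141, -0.0, 1.754]
force: [0.3, 0.1, 0.0]
gripper_width: 0.993
grip_force: 0.0
```

```bash
python3 -c "
from h import *
p,im,c=wlook('w8','((h<6)|(h>172))&(s>150)&(v>100)',.055);shift((*p,.021),1.75)
shift((.657,.1805,.021),1.75)"
```

```text
blob [258.1 194. ] 34.6 xy [0.6559 0.1825]
shift [  1.3  -0.2 126.5] rot [ 0.    -0.     0.005] pose [0.6563 0.1813 0.1475] [ 3.141 -0.     1.755]
shift [ -0.9   0.5 126.5] rot [ 0.    -0.     0.005] pose [0.6563 0.1813 0.1475] [ 3.141 -0.     1.755]
```

Request:
drive_tool(xyz=[[0,0,45],[0,0,90],[0,0,115],[0,0,126],[0,0,126],[0,0,126],[0,0,126],[0,0,126],[0,0,126],[0,0,126]], dr=[[0,0,0],[0,0,0],[0,0,0],[0,0,0],[0,0,0],[0,0,0],[0,0,0],[0,0,0],[0,0,0],[0,0,0]], grip=[85,85,85,85,44,44,44,44,44,44])

```text
t: 21.98
tool_pos: [0.6573, 0.1813, 0.0229]
ee_rot: [3.139, -0.0, 1.753]
force: [-1.2, -0.5, 6.4]
gripper_width: 0.573
grip_force: 36.6
```

```bash
python3 -c "
from h import *
shift((.470,-.397,.17),1.75);shift((.470,-.397,.027),1.75)"
```

```text
shift [-534.8 -288.5 -148. ] rot [ 0.002 -0.     0.003] pose [0.6573 0.1813 0.0229] [ 3.139 -0.     1.753]
shift [-534.8 -288.9   -5. ] rot [ 0.002 -0.     0.003] pose [0.6573 0.1813 0.0229] [ 3.139 -0.     1.753]
```

Request:
drive_tool(xyz=[[0,0,-25],[0,0,-80],[0,0,-135],[-10,-5,-157],[-50,-27,-157],[-100,-54,-157],[-150,-81,-157],[-200,-108,-157],[-250,-135,-157],[-300,-162,-157]], dr=[[0,0,0],[0,0,0],[0,0,0],[0,0,0],[0,0,0],[0,0,0],[0,0,0],[0,0,0],[0,0,0],[0,0,0]], grip=[44,44,44,44,44,44,44,44,44,44])

```text
t: 23.22
tool_pos: [0.5499, -0.1458, 0.1778]
ee_rot: [-3.14, 0.0, 1.752]
force: [1.0, -0.3, -1.2]
gripper_width: 0.574
grip_force: 36.6
```

Request:
drive_tool(xyz=[[-50,-27,0],[-100,-54,0],[-150,-81,0],[-195,-105,0],[-222,-120,0],[-234,-126,0],[-234,-126,20],[-234,-126,60],[-234,-126,80],[-234,-126,80]], dr=[[0,0,0],[0,0,0],[0,0,0],[0,0,0],[0,0,0],[0,0,0],[0,0,0],[0,0,0],[0,0,0],[0,0,0]], grip=[44,44,44,44,44,44,44,44,44,44])

```text
t: 24.48
tool_pos: [0.4693, -0.3946, 0.0967]
ee_rot: [-3.139, -0.003, 1.755]
force: [1.1, -0.4, -0.7]
gripper_width: 0.573
grip_force: 36.6
```

```bash
python3 -c "
from h import *
shift((.470,-.397,.027),1.75)"
```

```text
shift [-2.7  0.4 69.7] rot [-0.002 -0.003  0.005] pose [ 0.4693 -0.3946  0.0967] [-3.139e+00 -3.000e-03  1.755e+00]
```

Request:
drive_tool(xyz=[[-1,0,25],[-1,0,50],[-1,0,60],[-1,0,66],[-1,0,68],[-1,0,69.5],[-1,0,69.5]], dr=[[0,0,0],[0,0,0],[0,0,0],[0,0,0],[0,0,0],[0,0,0],[0,0,0]], grip=[44,44,44,44,44,44,44])

```text
t: 25.35
tool_pos: [0.4702, -0.3976, 0.0292]
ee_rot: [3.141, 0.0, 1.753]
force: [0.9, -0.1, -0.3]
gripper_width: 0.572
grip_force: 36.6
```

Request:
drive_tool(xyz=[[0,0,1],[0,0,2],[0,0,3],[0,0,3]], dr=[[0,0,0],[0,0,0],[0,0,0],[0,0,0]], grip=[44,44,44,44])

```text
t: 25.85
tool_pos: [0.4701, -0.3976, 0.0269]
ee_rot: [3.142, 0.001, 1.753]
force: [-2.5, 1.7, 8.1]
gripper_width: 0.571
grip_force: 37.4
```

Request:
drive_tool(xyz=[[0,0,-0.5],[0,0,-0.5],[0,0,-0.5],[0,0,-10],[0,0,-50],[0,0,-110],[0,0,-170],[0,0,-175],[0,0,-175]], dr=[[0,0,0],[0,0,0],[0,0,0],[0,0,0],[0,0,0],[0,0,0],[0,0,0],[0,0,0],[0,0,0]], grip=[66,66,66,66,66,75,85,85,85])

```text
t: 26.98
tool_pos: [0.4699, -0.3975, 0.2013]
ee_rot: [3.141, 0.001, 1.753]
force: [0.2, 0.2, -0.3]
gripper_width: 0.999
grip_force: 0.0
```

```bash
python3 -c "
from h import *
im=ctrl.read_camera('wrist');cv2.imwrite('pics/w9.png',im)
shift((.600,.015,.20),1.06)"
```

```text
shift [3.819e+02 2.030e+02 2.000e-01] rot [-0.001 -0.     0.693] pose [ 0.4694 -0.3973  0.2001] [-3.141e+00 -1.000e-03  1.753e+00]
```

View pics/w9.png

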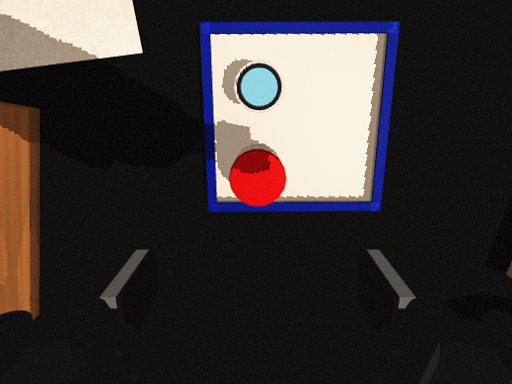

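The white tray holds the loupe (259,87) and the red jar (258,178), both upright. The near rim is at row 205. I'll check the tray's position from this view.

```bash
python3 -c "
from h import *
c=ctrl.get_calibration('wrist')
P=np.array([ray(c,p,.019) for p in [(200,23),(399,23),(381,210),(209,211)]]);print(P.round(4),P.mean(0))
print(ray(c,(258,178),.057),ray(c,(259,87),.052))"
```

```text
[[ 0.3962 -0.2792]
 [ 0.5656 -0.2479]
 [ 0.5987 -0.416 ]
 [ 0.4283 -0.4486]] [ 0.49720283 -0.34792777]
[ 0.46898942 -0.39668562] [ 0.45608746 -0.32248548]
```

Request:
drive_tool(xyz=[[30,16,0],[80,42,0],[130,69,0],[180,96,0],[230,122,0],[280,149,0],[325,173,0],[360,191,0],[378,201,0],[382,203,0]], dr=[[0,0,0.08],[0,0,0.16],[0,0,0.24],[0,0,0.32],[0,0,0.4],[0,0,0.48],[0,0,0.56],[0,0,0.64],[0,0,0.69],[0,0,0.69]], grip=[85,85,85,85,85,85,85,85,85,85])

```text
t: 28.28
tool_pos: [0.5999, 0.0168, 0.1991]
ee_rot: [-3.139, 0.001, 1.066]
force: [-0.9, 0.1, -1.2]
gripper_width: 0.995
grip_force: 0.0
```

Request:
drive_tool(xyz=[[0,0,0],[0,0,0],[0,0,0],[0,0,0]], dr=[[0,0,0],[0,0,0],[0,0,0],[0,0,0]], grip=[85,85,85,85])

```text
t: 28.78
tool_pos: [0.6005, 0.0142, 0.2009]
ee_rot: [3.141, 0.0, 1.062]
force: [-0.8, -0.6, 0.8]
gripper_width: 0.995
grip_force: 0.0
```

```bash
python3 -c "
from h import *
im=ctrl.read_camera('wrist');cv2.imwrite('pics/w10.png',im);c=ctrl.get_calibration('wrist');print(c)
shift((.600,.015,.20),1.06)"
```

```text
{'fovy': 58.92614889509325, 'cx': 257.2070802853314, 'cy': 192.76511060840582, 'origin': array([0.63472542, 0.07664595, 0.3436198 ]), 'rotation': array([ 2.85520862e+00, -1.12286427e-04, -5.08132950e-01])}
shift [ 0.2 -0.8  0.9] rot [0.    0.    0.002] pose [0.6005 0.0144 0.2009] [3.141 0.    1.062]
```

View pics/w10.png

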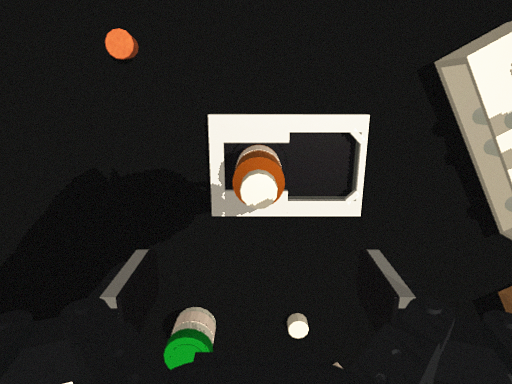

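The slot runs horizontally in the image. The cap is at (259,189), the dock corners at (208,114), (370,114), (360,216) and (212,216), and the wide part at columns 289–358.

```bash
python3 -c "
from h import *
c=ctrl.get_calibration('wrist');s=ctrl.sense();R=Ro.from_euler('xyz',s['ee_rot'])
P=np.array([ray(c,p,.021) for p in [(208,114),(370,114),(361,216),(212,216)]]);print(P.round(4),P.mean(0),np.hypot(*(np.roll(P,-1,0)-P).T))
d=(P[1]+P[2]-P[0]-P[3]);d/=np.hypot(*d);print('slot dir',d,np.arctan2(d[1],d[0]))
im=cv2.imread('pics/w10.png');h,sa,v=cv2.split(cv2.cvtColor(im,cv2.COLOR_BGR2HSV))
m=(v>190)&(sa<90);m[:172]=0;m[212:]=0;m[:,:238]=0;m[:,280:]=0
b=blob(m,(259,189));e=cv2.minEnclosingCircle(b);print(e)
q=ray(c,e[0],.106);C=P.mean(0)
for CC,dd in((C,d),(np.array([.6246,.002]),np.array([.872,-.489]))):
  r=q-CC;print('cap',q,'dock x,y',r@dd,r@np.array([-dd[1],dd[0]]))
  for X in(-.031,.035):print(X,'tool shift to dock axis',R.inv().apply(np.append(CC+X*dd,.045)-s['tool_pos'])*1000)
"
```

```text
[[ 0.5857  0.0823]
 [ 0.7168  0.0092]
 [ 0.6682 -0.0787]
 [ 0.5367 -0.0055]] [0.62687448 0.00180422] [0.15006854 0.1005252  0.15047505 0.1005194 ]
slot dir [ 0.87364271 -0.486568  ] -0.5081570599032359
((258.5692443847656, 191.44932556152344), 18.7508487701416)
cap [0.60205527 0.01588971] dock x,y -0.02853667490569046 0.00022945936524894564
-0.031 tool shift to dock axis [  1.7931634   -1.89658149 155.89168079]
0.035 tool shift to dock axis [  1.82554758  64.10340941 155.90400359]
cap [0.60205527 0.01588971] dock x,y -0.026451071316078406 0.0010874598623627101
-0.031 tool shift to dock axis [  0.94714319  -3.97070955 155.89129773]
0.035 tool shift to dock axis [  0.78653624  62.01275681 155.90361841]
```

Request:
drive_tool(xyz=[[1.8,0.5,40],[1.8,0.5,85],[1.8,0.5,120],[1.8,0.5,145],[1.8,0.5,157],[1.8,0.5,160],[1.8,0.5,160],[1.8,0.5,160]], dr=[[0,0,0],[0,0,0],[0,0,0],[0,0,0],[0,0,0],[0,0,0],[0,0,0],[0,0,0]], grip=[85,85,85,85,85,85,85,85])

```text
t: 29.82
tool_pos: [0.6026, 0.0163, 0.0418]
ee_rot: [3.14, -0.001, 1.063]
force: [-0.0, 0.2, -0.2]
gripper_width: 0.994
grip_force: 0.0
```

Request:
drive_tool(xyz=[[0,0,0],[0,0,0],[0,0,0],[0,0,0],[0,0,0],[0,0,0],[0,0,0],[0,0,0]], dr=[[0,0,0],[0,0,0],[0,0,0],[0,0,0],[0,0,0],[0,0,0],[0,0,0],[0,0,0]], grip=[36,36,36,36,36,36,36,36])

```text
t: 30.82
tool_pos: [0.6021, 0.0163, 0.0411]
ee_rot: [3.141, -0.0, 1.063]
force: [-0.7, -0.9, 5.6]
gripper_width: 0.48
grip_force: 35.1
```

Request:
drive_tool(xyz=[[0,0,-1],[0,0,-2],[0,0,-2],[0,4,-2],[0,10,-2],[0,10,-2]], dr=[[0,0,0],[0,0,0],[0,0,0],[0,0,0],[0,0,0],[0,0,0]], grip=[36,36,36,36,36,36])

```text
t: 31.58
tool_pos: [0.6112, 0.0109, 0.0427]
ee_rot: [3.141, -0.0, 1.062]
force: [-0.1, -0.7, -3.1]
gripper_width: 0.481
grip_force: 35.7
```

Request:
drive_tool(xyz=[[0,7,0],[0,15,0],[0,23,0],[0,31,0],[0,39,0],[0,46,0],[0,51,0],[0,53,0],[0,53,0],[0,53,0]], dr=[[0,0,0],[0,0,0],[0,0,0],[0,0,0],[0,0,0],[0,0,0],[0,0,0],[0,0,0],[0,0,0],[0,0,0]], grip=[36,36,36,36,36,36,36,36,36,36])

```text
t: 32.83
tool_pos: [0.6567, -0.0141, 0.0428]
ee_rot: [-3.141, -0.0, 1.063]
force: [-0.6, 0.0, -1.8]
gripper_width: 0.479
grip_force: 35.8
```

```bash
python3 -c "
from h import *
s=ctrl.sense();r=s['tool_pos'][:2]-np.array([.6269,.0018]);d=np.array([.8736,-.4866]);print(r@d,r@np.array([-d[1],d[0]]),s['force'])
shift((.537,-.341,.20),.18);shift((.537,-.341,.047),.18)
im=ctrl.read_camera('wrist');cv2.imwrite('pics/w11.png',im)"
```

```text
0.03380850640942237 0.0005931381573631742 [-0.56425585  0.03750639 -1.7619625 ]
shift [-343.8   54.3 -157.2] rot [-0.     0.     0.883] pose [ 0.6567 -0.0141  0.0428] [-3.141 -0.     1.063]
shift [-343.8   54.3   -4.2] rot [-0.     0.     0.883] pose [ 0.6567 -0.0141  0.0428] [-3.141 -0.     1.063]
```

View pics/w11.png

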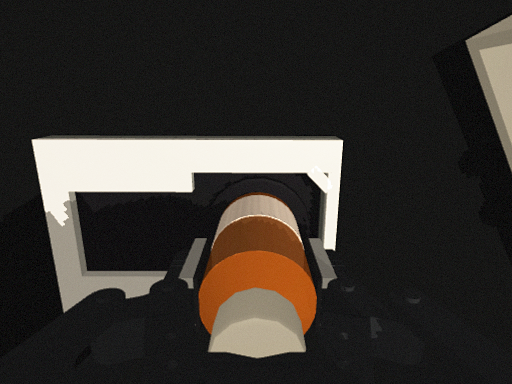

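The bottle is in the wide part (flange arc near (255,185)) with no contact force. I'll lift it slowly.

Request:
drive_tool(xyz=[[0,0,-2],[0,0,-6],[0,0,-10],[0,0,-15],[0,0,-20],[0,0,-25],[0,0,-25]], dr=[[0,0,0],[0,0,0],[0,0,0],[0,0,0],[0,0,0],[0,0,0],[0,0,0]], grip=[36,36,36,36,36,36,36])

```text
t: 33.75
tool_pos: [0.6573, -0.0143, 0.0684]
ee_rot: [3.141, -0.001, 1.063]
force: [-0.1, 0.8, -2.3]
gripper_width: 0.481
grip_force: 35.8
```

Request:
drive_tool(xyz=[[0,0,-40],[0,0,-85],[-15,2,-100],[-60,9,-100],[-110,17,-100],[-160,25,-100],[-210,33,-100],[-260,41,-100],[-305,48,-100],[-332,52,-100]], dr=[[0,0,0],[0,0,0],[0,0,0.1],[0,0,0.2],[0,0,0.32],[0,0,0.44],[0,0,0.56],[0,0,0.68],[0,0,0.8],[0,0,0.88]], grip=[36,36,36,36,36,36,36,36,36,36])

```text
t: 35.0
tool_pos: [0.5394, -0.3324, 0.1676]
ee_rot: [3.141, 0.001, 0.177]
force: [-0.1, 0.0, -1.9]
gripper_width: 0.483
grip_force: 36.3
```

Request:
drive_tool(xyz=[[0,0,0],[0,0,0],[0,0,0]], dr=[[0,0,0],[0,0,0],[0,0,0]], grip=[36,36,36])

```text
t: 35.38
tool_pos: [0.5419, -0.3277, 0.1678]
ee_rot: [-3.141, -0.001, 0.186]
force: [0.2, 0.3, -2.1]
gripper_width: 0.482
grip_force: 36.3
```

```bash
python3 -c "
from h import *
shift((.537,-.341,.050),.18)"
```

```text
shift [ -7.4  12.3 117.8] rot [-0.001 -0.001  0.006] pose [ 0.5419 -0.3277  0.1678] [-3.141e+00 -1.000e-03  1.860e-01]
```

Request:
drive_tool(xyz=[[-4,6,5],[-7,12,25],[-7,12,60],[-7,12,90],[-7,12,110],[-7,12,118],[-7,12,121],[-7,12,121],[-7,12,121]], dr=[[0,0,0],[0,0,0],[0,0,0],[0,0,0],[0,0,0],[0,0,0],[0,0,0],[0,0,0],[0,0,0]], grip=[36,36,36,36,36,36,36,36,36])

```text
t: 36.5
tool_pos: [0.5366, -0.3431, 0.0477]
ee_rot: [3.141, -0.001, 0.183]
force: [-0.2, -0.2, -1.2]
gripper_width: 0.485
grip_force: 36.3
```

Request:
drive_tool(xyz=[[0,0,1.5],[0,0,3],[0,0,4],[0,0,4]], dr=[[0,0,0],[0,0,0],[0,0,0],[0,0,0]], grip=[36,36,36,36])

```text
t: 37.0
tool_pos: [0.5361, -0.3428, 0.0426]
ee_rot: [-3.141, 0.0, 0.183]
force: [-0.9, 0.4, -2.7]
gripper_width: 0.484
grip_force: 36.3
```

Request:
drive_tool(xyz=[[0,0,1],[0,0,1.5],[0,0,2],[0,0,2]], dr=[[0,0,0],[0,0,0],[0,0,0],[0,0,0]], grip=[36,36,36,36])

```text
t: 37.5
tool_pos: [0.5362, -0.3428, 0.0412]
ee_rot: [3.141, -0.0, 0.183]
force: [-1.7, 0.5, 4.6]
gripper_width: 0.485
grip_force: 36.9
```

Contact. I'll release and rise.

Request:
drive_tool(xyz=[[0,0,0],[0,0,0],[0,0,0],[0,0,-10],[0,0,-40],[0,0,-90],[0,0,-140],[0,0,-180],[0,0,-180],[0,0,-180]], dr=[[0,0,0],[0,0,0],[0,0,0],[0,0,0],[0,0,0],[0,0,0],[0,0,0],[0,0,0],[0,0,0],[0,0,0]], grip=[65,65,65,65,75,85,85,85,85,85])

```text
t: 38.75
tool_pos: [0.5358, -0.3426, 0.2207]
ee_rot: [-3.141, 0.0, 0.183]
force: [-1.0, -0.5, -1.2]
gripper_width: 0.997
grip_force: 0.0
```

```bash
python3 -c "
from h import *
a=[ctrl.read_camera(n) for n in('wrist','scene')];cv2.imwrite('pics/f.png',np.hstack([cv2.resize(i,(400,300)) for i in a]));shift((.5,-.34,.2))"
```

```text
shift [-34.4  -8.8  19.6] rot 0 pose [ 0.5355 -0.3424  0.2195] [-3.14e+00  2.00e-03  1.83e-01]
```

View pics/f.png

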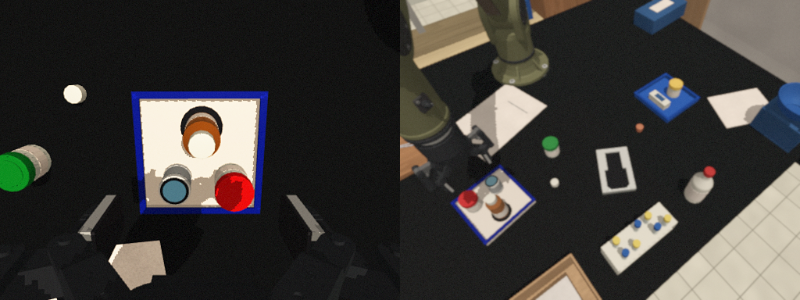

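The final view shows the bottle (201,140), loupe (175,190) and red jar (235,190) upright in the white tray. The blue tray holds the box and yellow jar, the green jar hasn't moved, and the dock is empty.

```bash
python3 -c "
from workcell import ctrl
print(ctrl.sign_off())"
```

```text
the job is handed in; nothing more can be done
None
```

Both kits are made up and the job is handed in at about 39 s: bottle (slid to the slot's wide end, then lifted), red jar and loupe are in the white tray; yellow jar and slide box are in the blue tray; the green jar stayed where it was.

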